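# Fold the dust flap over the spice drawer and tuck it under the rack's lip

## Task

The little drawer of the spice rack is sticking out with its sprung dust flap standing open. With the fingertips, fold the flap over the drawer until it lies flat, keep it pressed down, and push the drawer fully home so that the flap's free edge is tucked beneath the lip of the rack and stays there when you let go. Do not grip the flap, do not lift anything, and leave the other things on the worktop where they stand.

Things in the scene. Friction and masses are not known exactly. Their poses are not given: they have to be found in the camera images.
- rack: empty two-step wooden spice rack, fixed to the worktop, 180 wide, 200 deep, front step 72 high, rear step 110 high starting 90 behind the lip. Origin on the worktop under the middle of its lip (the front edge of the front step); x into the rack (the way the drawer closes), y along the lip. Underside of the lip: 58 above the worktop, flaring up to 64 over its front 12
- drawer (a joint): how far the drawer stands out of its home position, m: 0 = fully home (a hard stop), 0.085 = furthest out; slides along the rack's x with about 3 N of friction and does not spring. The drawer is an open wooden tray 140 wide with its rim 50 above the worktop and no handle; even when home its front face stays 65 in front of the lip's front edge
- flap (a joint): angle of the flap, rad: 0 = folded flat on the drawer's rim, free edge towards the rack; 1.57 = upright; more = leaning away from the rack; 2.2 = its stop. A weak spring (0.06 N m when flat) opens it to about 1.7 whenever it is let go, unless the lip holds it down.
- flap_hinge (a point): middle of the flap's hinge line, 52 above the worktop, along the rack's y, at 4 behind the drawer's front face: in the rack's frame at x = -0.061 m - drawer value. Its x axis points from the hinge along the flap to the free edge, its z axis out of the flap's outer face (up when folded flat)
- flap_edge (a point): middle of the flap's free edge, half-way through its thickness. The flap is a wooden plate 88 long from hinge to free edge, 130 wide, 4 thick, and rides on the drawer. The lip really stops it: a flap that is not flat runs against the lip or lies on top of it. With the drawer home about 27 of the flap is beneath the lip
- ridge (a point): middle of the top of the straight finger ridge on the flap's outer face (upper when folded): the ridge is 8 high, 8 thick, 60 long, midway and parallel to the hinge, its two faces 42 and 50 from the hinge line. A fingertip pressed on the flap between the hinge and the ridge can push the ridge, and with it the drawer, towards the rack. With the drawer home the ridge is still 11 in front of the lip
- flap_inside: thin panel 66 x 100 on the flap's inner face (the under face when folded). Origin at the hinge line, 2.5 beneath the flap's mid-plane. The fingers have no business on this face
- measuring_cup: clear plastic measuring cup 80 across, 85 high, handle at its +y; bystander beside the rack; origin under its centre
- bowl: white ceramic bowl 136 across, 55 high; bystander beside the rack; origin under its centre
- spice_jar: small glass jar 44 across, 80 high; bystander in front of and to the side of the drawer; origin under its centre
- tall_jar: glass jar 48 across, 100 high; bystander beside the rack; origin under its centre
- ladle: steel ladle lying flat, about 330 long along its x, bowl at its +x end; bystander; origin on the worktop under the centre of the ladle's bowl (84 across, 36 high)

How it is judged:
By the outcome, as a careful person would: the job done as asked, in the order asked, and still so for the second after the job is handed in, with the robot touching nothing.
It also fails if it takes over 38 s, if anything falls off the work surface, if the arm or the gripper's body presses on something with over 40 N, if the wrist force passes 120 N, or if a joint passes its speed limit or range.

## Robot

A 7-joint arm with a two-finger parallel gripper is mounted at the origin on the work surface. World frame = base frame: x ahead of the robot, y to its left, z up, the work surface at z = 0. Lengths are in mm, angles in rad, forces in N, time in s.
With the tool pointing down it reaches from about 400 to 850 mm from the base axis. Payload 4.5 kg.
Tool frame: the origin (TCP) lies at the very end of the fingers, on their centre line; the grasp point (between the pads) lies 19 mm behind it; z points along the fingers, y is the line along which they close (so a half turn about z gives the same grasp; the last joint's range is limited). The gripper opens to 88 mm and grips with 3 to 60 N. Pads are 18 mm wide; open, the fingers measure 123 mm over their backs; the gripper's body (75 mm by 187 mm) begins 45 mm behind the grasp point.
Start: joints at [0.034, 0.689, -0.195, 1.565, 0.157, 0.902, -0.215], TCP at [625.023, 0.026, 238.743] pointing down, gripper open.
Joint ranges: [-3.01, 3.01], [-0.46, 2.08], [-1.47, 1.51], [0.13, 2.56], [-1, 4.14], [0.04, 2.09], [-2.66, 2.66]. Speed limits (rad/s): [2.57, 2.57, 3.14, 3.14, 3.14, 3.14, 3.14].

## Interface

Orientations are given as a rotation vector (axis times angle).
In Python, from plant import ctrl, imaging gives the robot as it stands. The module is installed in compiled form; this text tells all that it offers. Calls block until the motion is done:
- ctrl.goto(position, orientation): joint-space move of the TCP to a pose.
- ctrl.movel(position, frame=None, max_speed=150, threshold=None): straight line of the TCP; frame=None keeps the orientation; max_speed is the mean speed in mm/s. With threshold (N) it stops when the force on the tool has changed by that much, and returns True; else False.
- ctrl.move_j(angles): joint-space move.
- ctrl.move_gripper(opening, grip_force=None): finger opening in mm; grip_force is the grip in N (None keeps the last); returns when the fingers have stopped.
- ctrl.dwell(seconds).
- ctrl.ik(position, orientation): joint angles nearest the present ones, or None.
- ctrl.state(): the state.
- imaging.grab_frame(name): name is "scene" or "side" or "wrist"; returns the picture (400x640x3 uint8, red, green, blue); there is no depth.
- imaging.camera_model(name): a dict with "fx", "fy", "cx", "cy" (pixels), "view" (4x4, takes a point from world to camera coordinates). Camera axes: x right, y down, z forward; pixel columns grow to the right and rows downward; lengths in mm; the calibration is good to about 2 mm. The wrist camera is an equidistant fisheye: a pixel r from the principal point sees the ray r / f radians off the axis. A picture is of the moment at which its call begins: read the wrist's pose just before it. camera_model takes no time and is no camera call; for the wrist camera it gives the pose at the moment of the call.
A pose or a line that the arm cannot do raises ctrl.PlanningError and nothing moves.
- ctrl.sign_off(): hands the job in; it is judged then, once.
The state is a dict: "clock": time; "joint_positions": joint angles; "qd": joint speeds; "joint_efforts": joint torques, N m; "position": TCP position; "orientation": TCP orientation; "wrist_force": force on the tool from outside, world axes, zero at the start; "wrist_torque": the same for the moment, N m; "width": finger opening in mm; "finger_force": force on a finger pad.
Only numpy, scipy, OpenCV 4.12 (cv2) and the standard library are available. Lean on these libraries where they do the work, as an engineer would, in place of code of your own. Each camera call takes 0.05 s, during which the arm holds its last target. There are 200 camera calls.

## Working session

There is one attempt and no reset: what is moved stays moved. The work goes in short steps, each a Python script; the robot and the scene stay as the last script left them, time stands still between calls to the robot, and variables do not carry over. Pictures are saved under pics/ and viewed, at most 10 in all, crops included, and the job is handed in when it is done.

```bash
mkdir -p pics
python3 - <<'E'
from plant import ctrl, imaging
import cv2,json
for n in("scene","side"):
    cv2.imwrite(f"pics/{n}0.png",imaging.grab_frame(n)[:,:,::-1])
    m=imaging.camera_model(n);print(n,m)
s=ctrl.state();print(s)
E
```

```text
scene {'fx': 436.8984054078199, 'fy': 436.8984054078199, 'cx': 319.2981949357157, 'cy': 197.48731978198603, 'view': array([[ 5.92045927e-02,  9.97973354e-01,  2.33238475e-02,
         2.20712949e+01],
       [ 5.57566688e-01, -1.36789842e-02, -8.30019442e-01,
        -2.44246170e+02],
       [-8.28018239e-01,  6.21455635e-02, -5.57246556e-01,
         1.87831105e+03],
       [ 0.00000000e+00,  0.00000000e+00,  0.00000000e+00,
         1.00000000e+00]])}
side {'fx': 503.37346940706885, 'fy': 503.37346940706885, 'cx': 328.6253137968521, 'cy': 200.3366619188948, 'view': array([[ 9.55929910e-01, -2.93594913e-01,  1.84935548e-04,
        -4.90314126e+02],
       [-1.46823929e-01, -4.78596435e-01, -8.65672101e-01,
         1.20763759e+02],
       [ 2.54245434e-01,  8.27494700e-01, -5.00611406e-01,
         1.32394208e+03],
       [ 0.00000000e+00,  0.00000000e+00,  0.00000000e+00,
         1.00000000e+00]])}
{'clock': 0.1, 'joint_positions': array([ 0.03379188,  0.68987842, -0.19452558,  1.56622226,  0.1572822 ,
        0.90252758, -0.21509746]), 'qd': array([-1.25359495e-03, -2.48038014e-03, -5.41511876e-05, -1.71417430e-03,
        4.07949690e-04, -5.79000644e-05,  6.02203135e-04]), 'joint_efforts': array([-3.08775299e-03, -5.28501892e+01, -1.27141513e+00, -1.53837240e+01,
       -5.25604945e-02,  1.96265515e-03,  5.71585565e-05]), 'position': array([ 6.24432206e+02, -3.28254007e-02,  2.38008656e+02]), 'orientation': array([-2.22058731e+00, -2.22076049e+00,  1.94466503e-03]), 'wrist_force': array([-0.22708194, -0.23044213, -0.26067577]), 'wrist_torque': array([-0.01686147,  0.04617536,  0.03048052]), 'finger_force': 0.0, 'width': 88.14001028600822}
```

View pics/scene0.png

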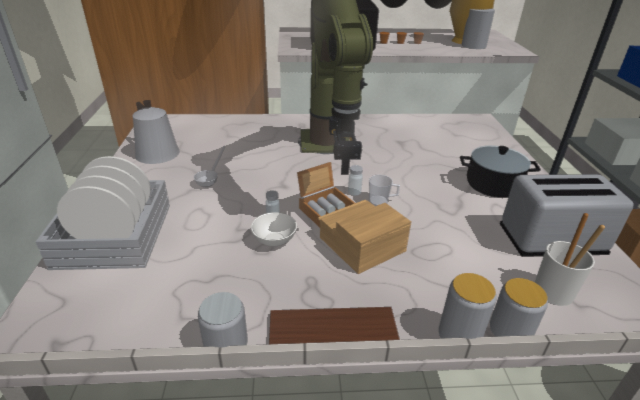

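View pics/side0.png

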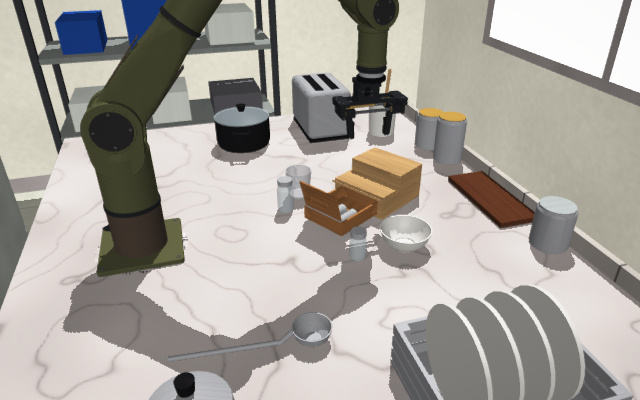

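The drawer is at about (325,200) in the scene view and (338,207) in the side view, with the flap standing open towards the robot. I'll enlarge both for the pixel readings.

Run:
```python
import cv2
a=cv2.imread("pics/scene0.png")[150:280,240:430]; b=cv2.imread("pics/side0.png")[140:260,270:440]
cv2.imwrite("pics/sc1.png",cv2.resize(a,None,fx=4,fy=4,interpolation=cv2.INTER_CUBIC))
cv2.imwrite("pics/sd1.png",cv2.resize(b,None,fx=4.5,fy=4.5,interpolation=cv2.INTER_CUBIC))
```

```text
(no output)
```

View pics/sc1.png

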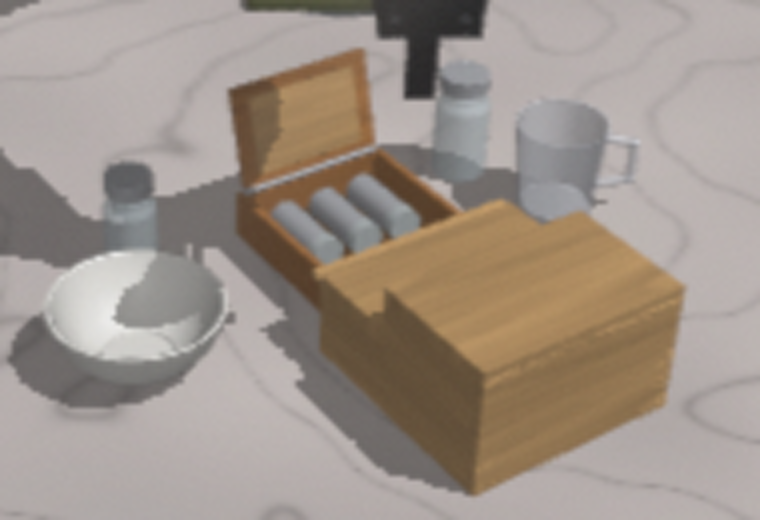

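View pics/sd1.png

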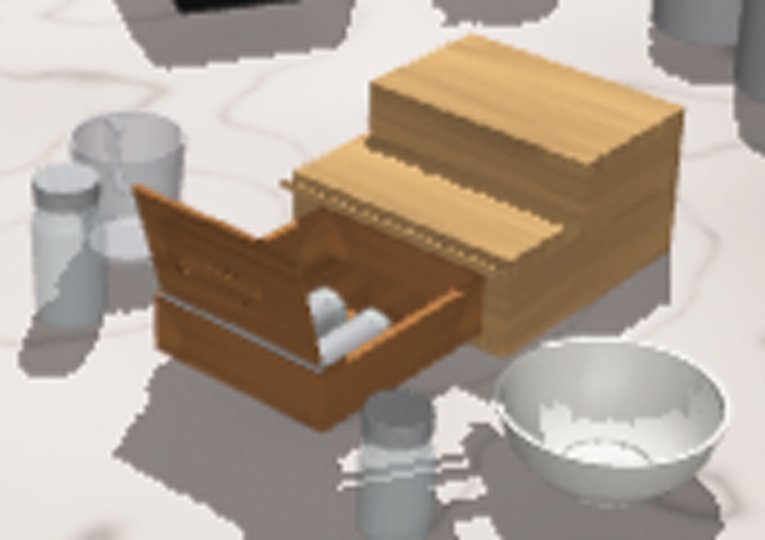

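```bash
cat > fit.py <<'E'
import numpy as np
from scipy.optimize import least_squares
V={}
import plant
from plant import imaging
M={n:imaging.camera_model(n) for n in("scene","side")}
def proj(n,P):
    m=M[n];c=m["view"][:3,:3]@P+m["view"][:3,3]
    return np.array([m["fx"]*c[0]/c[2]+m["cx"],m["fy"]*c[1]/c[2]+m["cy"]])
R=lambda y,x,z:("r",x,y,z)
E=lambda y:("e",y);H=lambda y:("h",y)
obs=[("scene",(318,270),R(-90,0,72)),("scene",(385,293),R(-90,90,110)),("scene",(585,212),R(90,90,110)),("scene",(485,375),R(-90,200,110)),("scene",(685,290),R(90,200,110)),("scene",(475,493),R(-90,200,0)),("scene",(665,405),R(90,200,0)),
("scene",(230,90),E(-65)),("scene",(362,50),E(65)),("scene",(250,188),H(-65)),("scene",(375,150),H(65)),
("side",(470,35),R(90,200,110)),("side",(372,83),R(90,90,110)),("side",(590,163),R(-90,90,110)),("side",(685,108),R(-90,200,110)),("side",(295,172),R(90,0,72)),("side",(500,268),R(-90,0,72)),("side",(503,355),R(-90,0,0)),("side",(670,250),R(-90,200,0)),
("side",(135,187),E(65)),("side",(297,255),E(-65)),("side",(157,292),H(65)),("side",(322,368),H(-65))]
def pt(p,k):
    x,y,a,d,t=p
    if k[0]=="r": q=k[1:]
    elif k[0]=="h": q=(-61-d,k[1],52)
    else: q=(-61-d+88*np.cos(t),k[1],52+88*np.sin(t))
    c,s=np.cos(a),np.sin(a)
    return np.array([x+c*q[0]-s*q[1],y+s*q[0]+c*q[1],q[2]])
def res(p):
    r=[]
    for n,(u,v),k in obs:
        px=np.array([240+u/4,150+v/4]) if n=="scene" else np.array([270+u/4.5,140+v/4.5])
        r.append(proj(n,pt(p,k))-px)
    return np.ravel(r)
s=least_squares(res,[700,0,.4,60,1.7],x_scale=[100,100,1,50,1],loss="soft_l1")
print(s.x);print(res(s.x).reshape(-1,2).round(1).tolist())
p=s.x
for k in(H(0),E(0),R(0,0,64)):print(k,pt(p,k).round(0))
E
python3 fit.py
```

```text
[6.00798756e+02 1.27864471e+01 5.32174185e-01 7.82015680e+01
 1.84054210e+00]
[[-1.1, -0.7], [0.4, -1.2], [-0.5, -0.4], [0.1, -0.1], [0.4, -1.0], [-0.5, 1.2], [0.1, 0.1], [-0.6, -0.5], [-0.1, -1.0], [-1.7, 0.7], [-0.3, -1.1], [0.6, -1.5], [0.3, -1.3], [0.2, -1.0], [0.5, -1.1], [-2.3, -0.1], [0.3, -1.2], [-1.7, 1.4], [0.5, -0.7], [-0.2, -1.3], [-0.1, -0.3], [1.7, -0.7], [0.0, -0.8]]
('h', 0) [481. -58.  52.]
('e', 0) [461. -70. 137.]
('r', 0, 0, 64) [601.  13.  64.]
```

The model fits to about 1 px: lip at (601, 13), yaw 0.53, drawer about 78 mm out, flap about 1.8 rad. Next I'll close the fingers and drop in behind the flap.

```bash
cat > h.py <<'E'
import numpy as np,cv2
from scipy.spatial.transform import Rotation as Ro
from plant import ctrl,imaging
L=np.array([600.8,12.8]);A=.532
def W(x,z,y=0): # rack frame -> world
    c,s=np.cos(A),np.sin(A);return [L[0]+c*x-s*y,L[1]+s*x+c*y,z]
c,s=np.cos(A),np.sin(A)
ty=np.array([s,-c,0]);tz=np.array([0,0,-1.]);O=Ro.from_matrix(np.c_[np.cross(ty,tz),ty,tz]).as_rotvec()
HX=-61-78.2
def st(m=""):
    q=ctrl.state();p=q["position"];d=p[:2]-L;f=q["wrist_force"]
    print(m,"t%.2f rack x%.1f y%.1f z%.1f"%(q["clock"],c*d[0]+s*d[1],-s*d[0]+c*d[1],p[2]),"F",round(c*f[0]+s*f[1],1),round(-s*f[0]+c*f[1],1),round(f[2],1),"w%.0f"%q["width"],flush=True);return q
def pic(n,box=None,k=1):
    for cam in("side",):
        im=imaging.grab_frame(cam)[:,:,::-1]
        if box: im=im[box[1]:box[3],box[0]:box[2]]
        cv2.imwrite(f"pics/{n}.png",cv2.resize(np.ascontiguousarray(im),None,fx=k,fy=k,interpolation=cv2.INTER_CUBIC))
E
python3 - <<'E'
from h import *
for x,z in((HX-58,210),(HX-58,92),(HX+30,54),(-31,54)):
    print(np.round(W(x,z)),ctrl.ik(W(x,z),O))
ctrl.move_gripper(0);st("closed")
ctrl.goto(W(HX-58,210),O);st("above")
print(ctrl.movel(W(HX-58,92),max_speed=100,threshold=5));st("behind")
pic("b1",(240,60,440,260),3)
E
```

```text
[431. -87. 210.] [ 0.07012266  0.50762858  0.03721749  2.1412236  -0.03820322  0.49333908
 -0.90249435]
[431. -87.  92.] [ 9.49997745e-02  7.50868852e-01 -3.01313879e-04  2.23704283e+00
  1.34297692e-03  1.53681132e-01 -9.45343991e-01]
[507. -43.  54.] [-0.01377822  0.85828891  0.01150625  2.04932008 -0.03753181  0.23417537
 -1.008544  ]
[574.  -3.  54.] [-0.09473674  0.89796789  0.03377723  1.85287731 -0.06920846  0.39187084
 -1.0485011 ]
closed t1.40 rack x14.4 y-23.3 z238.7 F 0.2 -0.1 0.2 w1
above t2.27 rack x-195.1 y-0.6 z210.4 F 0.1 0.1 -0.1 w0
False
behind t3.60 rack x-196.9 y-0.2 z92.4 F -0.1 -0.1 -0.0 w1
```

View pics/b1.png

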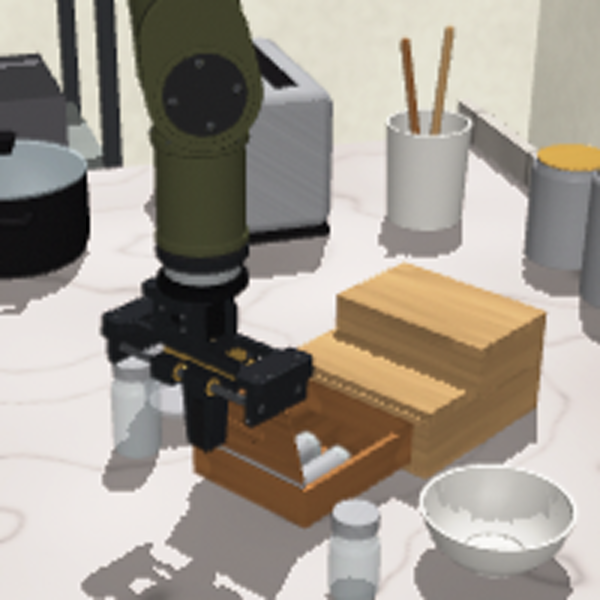

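The fingertips, at (207,445) in the crop, are behind the flap and clear of the jars. Next comes the fold along an arc about the hinge.

Run:
```python
from h import *
r=35
for t in np.radians([100,80,62,45,30,17,6]):
    ctrl.movel(W(HX+r*np.cos(t)-2*np.sin(t)-9,52+r*np.sin(t)+2*np.cos(t)+1),max_speed=60)
    st("%.0f"%np.degrees(t))
print(ctrl.movel(W(HX+r-9,48),max_speed=15,threshold=5));st("press")
pic("b2",(270,100,420,250),4)
```

```text
100 t4.48 rack x-156.5 y0.1 z87.1 F 0.7 -0.5 0.7 w1
80 t4.83 rack x-143.3 y-0.0 z87.9 F 0.5 0.3 -0.6 w0
62 t5.17 rack x-132.9 y0.1 z84.7 F 0.1 1.1 -0.4 w0
45 t5.49 rack x-124.4 y0.1 z78.9 F -0.1 0.9 -0.2 w0
30 t5.79 rack x-118.6 y0.1 z71.9 F -0.1 0.7 0.0 w0
17 t6.08 rack x-115.0 y0.1 z64.8 F 0.8 -0.3 0.6 w1
6 t6.33 rack x-113.4 y0.0 z58.3 F 1.4 0.2 0.8 w0
True
press t6.77 rack x-113.0 y0.0 z54.4 F -0.3 -0.3 6.6 w0
```

View pics/b2.png

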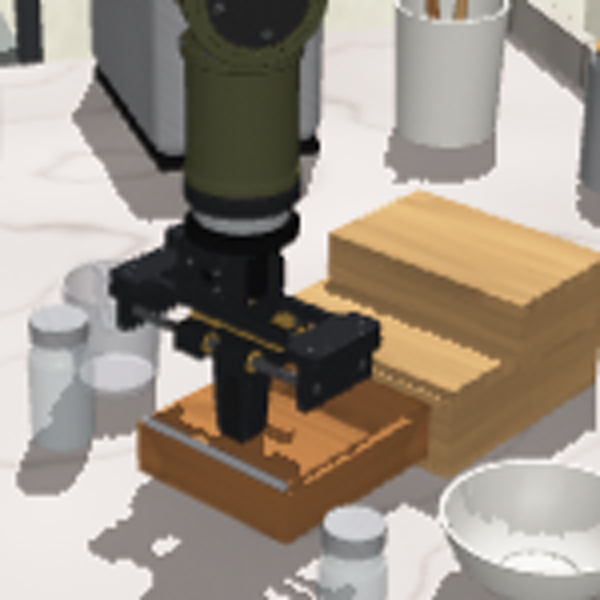

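The flap lies flat with the fingertip between hinge and ridge (TCP z 54.4, 6.6 N down). Now I'll push the drawer in while keeping the flap pressed.

Run:
```python
from h import *
z=53.4
for x in(-100,-80,-60,-45):
    h=ctrl.movel(W(x,z),max_speed=35,threshold=20);q=st(str(h))
    f=q["wrist_force"][2]
    if f<5: z-=.7
    elif f>14: z+=.5
    if h: break
else:
    h=ctrl.movel(W(-16,z),max_speed=25,threshold=14);st("home? %s"%h)
pic("b3",(290,90,440,240),4)
```

```text
False t7.34 rack x-100.1 y0.0 z54.3 F -0.8 1.0 12.0 w0
False t8.07 rack x-80.3 y0.0 z54.3 F -1.8 2.5 11.5 w0
False t8.79 rack x-60.2 y0.0 z54.3 F -1.9 0.8 12.1 w1
False t9.37 rack x-44.9 y0.0 z54.3 F -1.0 0.9 11.3 w0
home? True t10.00 rack x-37.9 y0.0 z54.4 F -1.8 0.3 6.7 w0
```

View pics/b3.png

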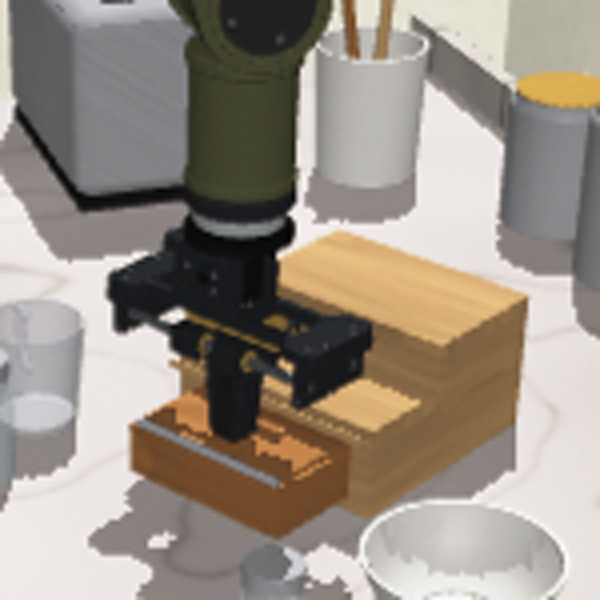

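The push hit a firm resistance at rack x -37.9. By dead reckoning the drawer is home or within about 3 mm of it. I'll push on against the ridge to confirm the hard stop.

Run:
```python
from h import *
for i in range(3):
    h=ctrl.movel(W(-16,53.6),max_speed=20,threshold=25);st("push %s"%h)
    if not h: break
pic("b4",(290,100,440,250),4)
```

```text
push True t10.78 rack x-34.8 y-0.3 z54.5 F -2.2 0.0 7.3 w1
push True t11.38 rack x-34.8 y-0.2 z54.6 F -1.2 0.9 7.5 w0
push True t11.99 rack x-34.9 y-0.2 z54.8 F -1.8 0.3 8.5 w1
```

View pics/b4.png

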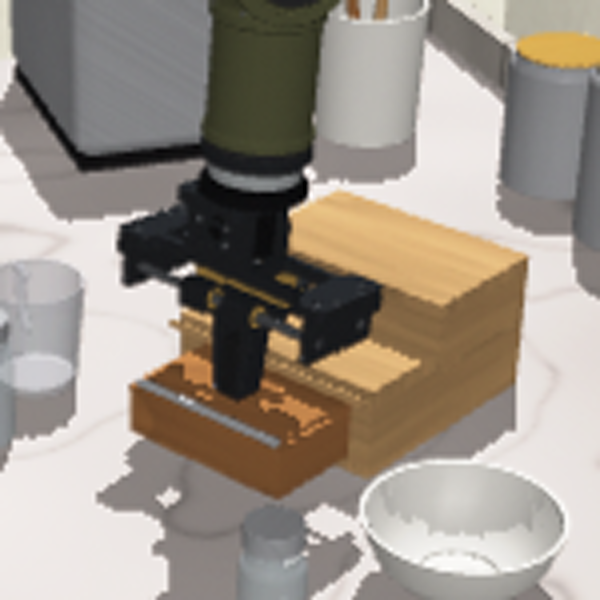

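```bash
cat > d.py <<'E'
from fit import *
for d in(-4,0,4,8):
    q=[p[0],p[1],p[2],d,0]
    print(d,[((proj("side",pt(q,H(y)))-[290,100])*4).round(0).tolist() for y in(65,-65)], ((proj("side",pt(q,("r",-65-d,-70,0)))-[290,100])*4).round(0))
E
python3 d.py|tail -4
```

```text
-4 [[146.0, 375.0], [285.0, 437.0]] [284. 505.]
0 [[142.0, 377.0], [281.0, 439.0]] [281. 508.]
4 [[139.0, 379.0], [277.0, 441.0]] [277. 510.]
8 [[135.0, 381.0], [274.0, 443.0]] [273. 512.]
```

The measured hinge line agrees with the drawer being home (0–3 mm), and three 25 N pushes stopped at the same place. So it's against the hard stop. I'll ease off the ridge, lift away and check.

Run:
```python
from h import *
ctrl.movel(W(-36,54.6),max_speed=10);st("ease")
ctrl.movel(W(-37.5,55.6),max_speed=8);st("back")
ctrl.movel(W(-40,70),max_speed=40);st("up")
ctrl.movel(W(-60,190),max_speed=120)
ctrl.goto(W(-120,260),O);st("clear")
pic("b5",(290,100,440,250),4)
im=imaging.grab_frame("scene")[150:280,240:430,::-1]
cv2.imwrite("pics/b6.png",cv2.resize(np.ascontiguousarray(im),None,fx=4,fy=4,interpolation=cv2.INTER_CUBIC))
```

```text
ease t12.35 rack x-35.3 y-0.2 z54.9 F 1.9 0.1 5.5 w0
back t12.72 rack x-38.4 y0.1 z55.3 F -0.1 0.4 0.7 w0
up t13.24 rack x-39.9 y-0.0 z70.3 F 0.4 0.3 -0.1 w1
clear t14.87 rack x-120.2 y-0.1 z260.3 F 0.6 0.1 -0.1 w0
```

View pics/b5.png

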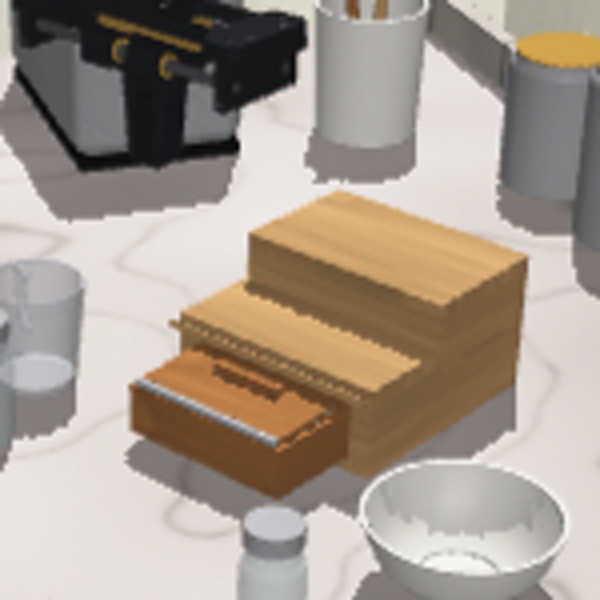

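View pics/b6.png

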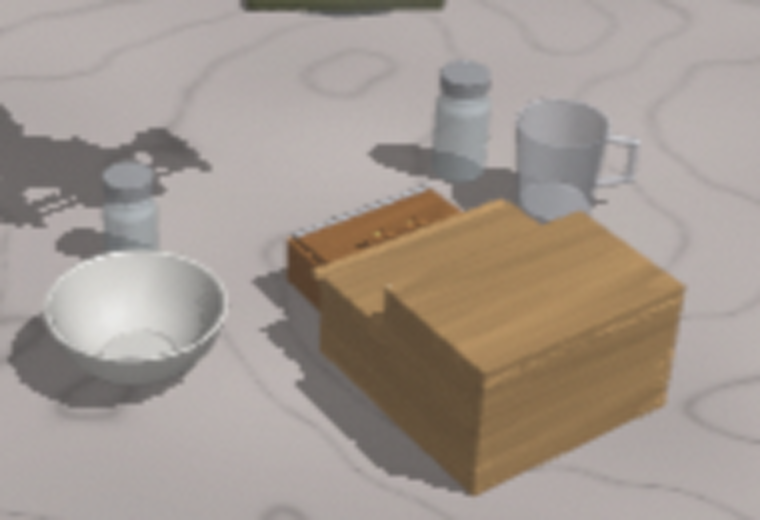

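With the arm clear, the flap stays flat under the lip and the hinge line is unmoved, at (135,383)–(278,440) in the side crop. The bystanders are in place, so I'm handing in.

```bash
python3 -c "
from plant import ctrl
print(ctrl.sign_off())"
```

```text
the job is handed in; nothing more can be done
None
```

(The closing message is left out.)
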